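Shut the red air valve and bleed its line

ROBOT

A 7-joint arm with a two-finger parallel gripper is mounted at the origin on the work surface. World frame = base frame: x ahead of the robot, y to its left, z up, the work surface at z = 0. Lengths are in mm, angles in rad, forces in N, time in s.
With the tool pointing down it reaches from about 350 to 900 mm from the base axis. Payload 7.2 kg.
Tool frame: the origin (TCP) lies on the centre line of the jaws, within the pads' length; the fingertips stand 8 mm ahead of it and the grasp point (between the pads) lies 11 mm behind it; z points along the fingers, y is the direction in which the jaws open and shut (so a half turn about z gives the same grasp; the last joint's range is limited). The gripper opens to 88 mm and grips with 3 to 60 N. Pads are 20 mm wide; open, the fingers measure 115 mm over their backs; the gripper's body (75 mm by 178 mm) begins 61 mm behind the grasp point.
Start: joints at [1.191, 0.411, -0.013, 1.596, 0.006, 1.134, -0.082], TCP at [191.721, -594.871, 230.653] pointing down, gripper open.
Joint ranges: [-2.95, 2.95], [-0.29, 1.99], [-1.47, 1.44], [0.14, 2.54], [-1.03, 4.17], [0.13, 1.85], [-2.86, 2.86]. Speed limits (rad/s): [2.39, 2.39, 3.01, 3.01, 3.14, 3.14, 3.14].

INTERFACE

Orientations are given as a 3x3 rotation matrix whose columns are the frame's x, y, z axes.
In Python, from plant import status, vision, ctrl gives the robot as it stands.
- The arm moves only by the tool carry_out, never from a script. Its argument "series" is a list of rows, each a list of 3 entries, a list of its own where there are three numbers: the shift along the tool's x, y, z in m, then the turn, a rotation vector about the tool's x, y, z in rad, then the gripper's target within -1 to 1 (fully open at 1, half-way at 0, shut at -1). A call has 1 to 12 rows; each row shifts and turns the commanded pose from where the row before left it, along the tool's axes as they then stand; what a row does not reach is not made up. A row lasts 1/10 s, in which the tool goes at most 50 mm and 8.59 degrees, less where a joint would pass 70% of its speed; a pose out of reach is approached as far as the arm can. A call with a gripper value outside its range is refused whole. The fingers move at their own pace and stop on an object; the grip force is fixed at half the most. Time passes only in rows, so rows that do not move let the fingers close. It gives the time, the measured TCP pose, the force and the opening at its end, in the units of the state.
- status.read_state(): the state, without advancing time (a new reading comes with each control period).
- vision.grab_frame(name): name is "scene" or "side" or "wrist"; returns the picture (384x512x3 uint8, red, green, blue); there is no depth.
- vision.camera_model(name): a dict with "K" (3x3 intrinsics, pixels), "T" (4x4, takes a point from camera to world coordinates). Camera axes: x right, y up, looking along -z (the intrinsics and any distortion apply to the point x, -y, -z); pixel columns grow to the right and rows downward; lengths in mm; the calibration is good to about 2 mm. A picture is of the moment at which its call begins: read the wrist's pose just before it. camera_model takes no time and is no camera call; for the wrist camera it gives the pose at the moment of the call.
- ctrl.close_job(): hands the job in, once; it reports no verdict.
The state is a dict: "time": time; "joints": joint angles; "joint_velocities": joint speeds; "joint_torque": joint torques, N m; "tool_pos": TCP position; "orientation": TCP orientation; "ft_force": force on the tool from outside, world axes, zero at the start; "ft_torque": the same for the moment, N m; "opening": finger opening in mm.
Only numpy, scipy, OpenCV 4.12 (cv2) and the standard library are available. Lean on these libraries where they do the work, as an engineer would, in place of code of your own. Each camera call takes 0.05 s, during which the arm holds its last target. There are 200 camera calls.

TASK

On the glazing bench's air manifold, turn the red knob clockwise until the valve is firmly shut: nip it up snug on its seat, about 0.3 newton metres kept on for half a second, and no harder than 0.5. Then let go of it and hold the yellow bleed button fully down for a good second, and release it. Don't so much as brush the blue knobs beside the red one, and leave the pots and tools where they are.

Things in the scene. Friction and masses are not known exactly. Their poses are not given: they have to be found in the camera images.
- red_grip (a point): middle of the red bar knob, on its upright turning axis, 41 mm above the panel. Bar 42 mm long (point's x), 13 thick (y), 30 high; stem 10 mm across below it; foot 42 mm across, its top 25 mm below this point. The point turns with the bar. Clockwise from above shuts; the seat is met 0.55 to 1.2 rad from the start, with the bar square across the row give or take 0.2 rad: it must be felt
- red_seat (a joint): twist of the red valve's sprung seat, rad, 0 unloaded. The knob turns easily (0.04 N m) until it meets the seat, which then yields clockwise 1 rad per 12 N m. Shutting tight takes more than 0.15 N m (0.0125 rad), aim for 0.3 kept on for half a second; more than 0.5 N m (0.042 rad) crushes it. When let go it springs back and the valve stays shut
- bleed (a joint): travel of the bleed button, m: 0 up, 0.006 fully down (5 N); a spring brings it back up
- bleed_top (a point): centre of the top of the yellow round push button, 28 mm across, in a dark round housing 44 mm across; 22 mm above the panel's top when up, 16 mm when fully down (4 mm above its housing). It sits on the panel's strip nearer the robot, 80 mm from the row of knobs, anywhere along it, and is pressed straight down
- panel: air manifold: a green box with a light metal top, 170 mm deep (x), 400 mm long (y), 60 mm high, fixed to the table; origin at the centre of its underside. The five knobs stand in a row along its y at x = +0.03, axes 66 mm apart, the red one at any place in it; the button is at x = -0.05. Nothing else stands on it but two flat gauges
- valve_a: one of the four valves with blue knobs, never to be touched: origin at the centre of the underside of its brass foot, on the panel's top, so its knob's axis goes straight up from here. Its bar turns freely, points any way, reaches 22 mm from the axis and stands from 26 to 56 mm above this point
- valve_b: one of the four valves with blue knobs, never to be touched: origin at the centre of the underside of its brass foot, on the panel's top, so its knob's axis goes straight up from here. Its bar turns freely, points any way, reaches 22 mm from the axis and stands from 26 to 56 mm above this point
- valve_c: one of the four valves with blue knobs, never to be touched: origin at the centre of the underside of its brass foot, on the panel's top, so its knob's axis goes straight up from here. Its bar turns freely, points any way, reaches 22 mm from the axis and stands from 26 to 56 mm above this point
- valve_d: one of the four valves with blue knobs, never to be touched: origin at the centre of the underside of its brass foot, on the panel's top, so its knob's axis goes straight up from here. Its bar turns freely, points any way, reaches 22 mm from the axis and stands from 26 to 56 mm above this point
- cup: loose terracotta cup, 72 mm across, 75 mm high, beside the panel; leave alone; origin under its middle
- glaze_jar: loose blue glaze jar, 68 mm across, 85 mm high; leave alone; origin under its middle
- brush: loose glaze brush lying on the table; leave alone; origin under its middle
- bowl: loose terracotta bowl, 100 mm across, 45 mm high; leave alone; origin under its middle

How it is judged (in metres and radians):
On the way, in this order (a step that is already met when the one before it is completed fails the run):
1. the red valve is turned onto its seat and nipped up with more than 0.15 N m for 0.3 s (angle between the x axis of red_grip and the x axis of panel, either way round below 0.28 rad and value of joint red_seat above 0.0125 rad), for 0.3 s.
2. the red knob is let go, and the bleed button is held fully down (more than 4.8 mm) for 0.8 s (value of joint bleed above 0.0048 m and angle between the x axis of red_grip and the x axis of panel, either way round below 0.28 rad and value of joint red_seat below 0.006 rad), for 0.8 s.
At the end, for the whole second after the job is handed in: the red knob is left shut, its bar square across the row (along the panel's x within 0.28 rad), let go so that the seat carries no torque (within 0.006 rad of 0), and the bleed button is up again (under 1.5 mm) (angle between the x axis of red_grip and the x axis of panel, either way round below 0.28 rad and value of joint red_seat between -0.006 and 0.006 rad and value of joint bleed below 0.0015 m); the robot touches nothing.
It fails at once if the seat was forced: more than 0.5 N m on the red valve's seat (value of joint red_seat above 0.042 rad or value of joint red_seat below -0.042 rad).
It fails at once if a blue-knobbed valve was touched (more than 0.5 N) (contact force between any of the fingers, the arm and valve_a above 0.5 N or contact force between any of the fingers, the arm and valve_b above 0.5 N or contact force between any of the fingers, the arm and valve_c above 0.5 N or contact force between any of the fingers, the arm and valve_d above 0.5 N).
It fails at once if a loose pot or tool was moved by more than 15 mm (distance of any of cup, glaze_jar, brush, bowl from where it was at the start of the episode above 0.015 m).
It also fails if it takes over 64 s, if anything falls off the work surface, if the arm or the gripper's body presses on something with over 40 N, if the wrist force passes 120 N, or if a joint passes its speed limit or range.

## Working session

There is one attempt and no reset: what is moved stays moved. The work goes in short steps, Python scripts to look and compute and a tool call to move; the robot and the scene stay as the last step left them, time stands still between calls to the robot, and variables do not carry over. Pictures are saved under pics/ and viewed, about 8 in all and at most 12, crops included, and the job is handed in when it is done.

Besides the shell and the picture viewer there is one more tool, called as name(argument=value, ...), one argument or row to a line, values as JSON. carry_out: Moves the arm, as the interface text tells. Its arguments: {"type":"object","properties":{"series":{"type":"array"}},"required":["series"]}

```bash
mkdir -p pics; ls; python3 - <<'E'
from plant import status, vision
import cv2,numpy as np
np.set_printoptions(precision=3,suppress=True)
s=status.read_state();print(s)
for n in("scene","side"):
    m=vision.camera_model(n);print(n,m)
    cv2.imwrite(f"pics/{n}0.png",vision.grab_frame(n)[:,:,::-1])
a=cv2.imread("pics/scene0.png");b=cv2.imread("pics/side0.png")
E
```

```text
pics
{'time': 0.0, 'joints': array([ 1.191,  0.412, -0.013,  1.597,  0.006,  1.134, -0.082]), 'joint_velocities': array([ 0.001,  0.   ,  0.   ,  0.   , -0.003,  0.001,  0.002]), 'joint_torque': array([ -0.   , -58.795,   0.641, -29.108,  -0.054,   0.019,   0.   ]), 'tool_pos': array([ 191.521, -594.444,  229.83 ]), 'orientation': array([[ 0.952,  0.307, -0.001],
       [ 0.307, -0.952,  0.001],
       [-0.   , -0.002, -1.   ]]), 'ft_force': array([ 0.097, -0.13 , -0.399]), 'ft_torque': array([-0.026, -0.051,  0.026]), 'opening': 87.75892240262462}
scene {'K': array([[379.862,   0.   , 249.905],
       [  0.   , 379.862, 192.511],
       [  0.   ,   0.   ,   1.   ]]), 'T': array([[  -0.079,   -0.642,    0.762, 1293.51 ],
       [   0.997,   -0.066,    0.047,   27.85 ],
       [   0.02 ,    0.764,    0.645,  763.224],
       [   0.   ,    0.   ,    0.   ,    1.   ]])}
side {'K': array([[379.428,   0.   , 258.789],
       [  0.   , 379.428, 190.749],
       [  0.   ,   0.   ,   1.   ]]), 'T': array([[ -0.955,   0.181,  -0.235, 246.005],
       [ -0.297,  -0.581,   0.758, 839.291],
       [  0.001,   0.794,   0.608, 770.018],
       [  0.   ,   0.   ,   0.   ,   1.   ]])}
```

View pics/scene0.png

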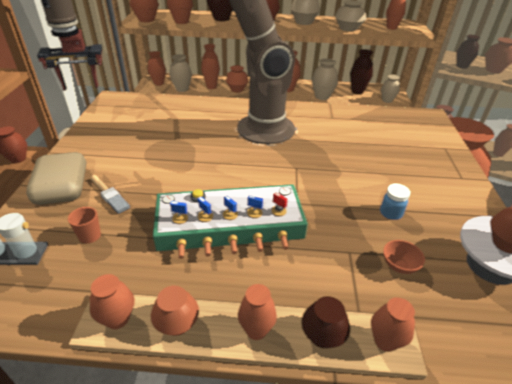

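View pics/side0.png

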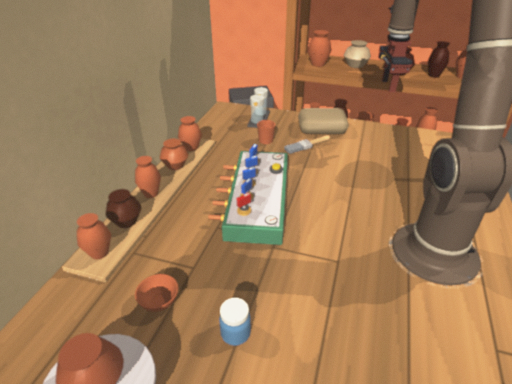

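The scene view shows the red knob at about (280,201), at the +y end of the row. The yellow button is at (197,195), near the other end. The side view shows red at (244,203) and yellow at (276,169). I'll enlarge both next.

```bash
python3 - <<'E'
import cv2,numpy as np
a=cv2.imread("pics/scene0.png")[175:265,145:315];b=cv2.imread("pics/side0.png")[140:250,200:300]
a=cv2.resize(a,None,fx=4.7,fy=4.7,interpolation=cv2.INTER_CUBIC);cv2.imwrite("pics/a.png",a)
b=cv2.resize(b,None,fx=5.4,fy=5.4,interpolation=cv2.INTER_CUBIC);cv2.imwrite("pics/b.png",b)
E
```

```text
(no output)
```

View pics/a.png

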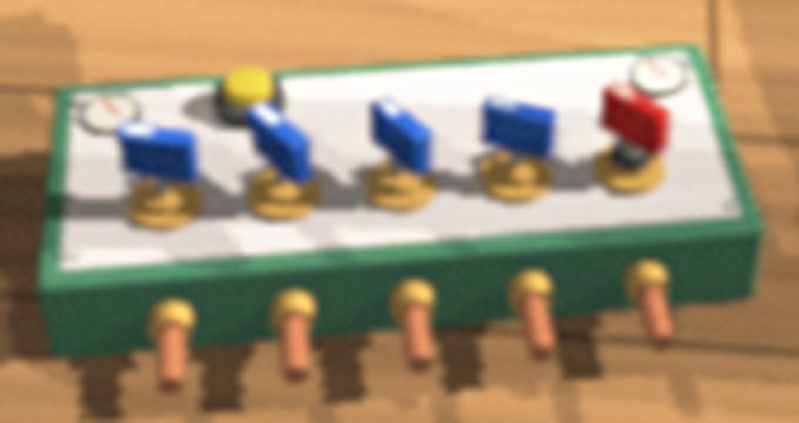

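View pics/b.png

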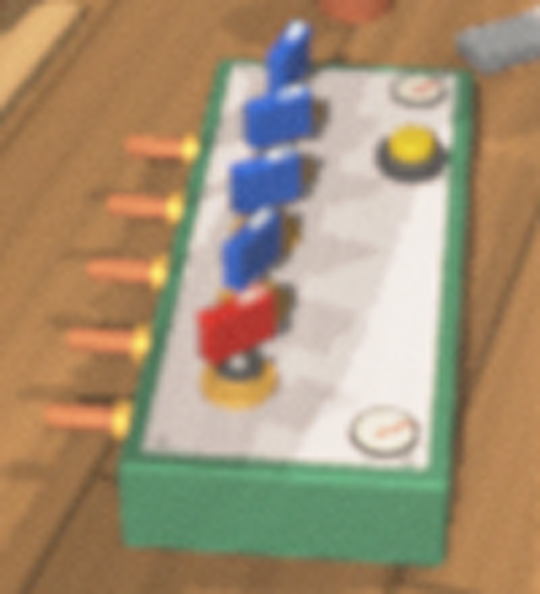

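The crops give the panel's top corners. In the scene crop they are (57,90), (700,45), (762,230) and (40,287). In the side crop they are (445,468), (122,462), (222,62) and (472,70). The red foot top is at (631,165) and (240,378), and the yellow top is at (250,80) and (412,135). I'll fit the panel pose from these.

```bash
cat > h.py <<'E'
import numpy as np,cv2
from plant import status,vision
np.set_printoptions(precision=2,suppress=True)
def proj(m,P):
    q=np.linalg.inv(m["T"])@np.append(P,1.); q=q[:3]*[1,-1,-1]; q=m["K"]@q; return q[:2]/q[2]
def ray(m,u,z):
    d=np.linalg.inv(m["K"])@[u[0],u[1],1]; d=m["T"][:3,:3]@(d*[1,-1,-1]); o=m["T"][:3,3]
    return o+d*(z-o[2])/d[2]
def w(p,P): # panel (x,y,yaw) -> world
    c,s=np.cos(p[2]),np.sin(p[2]); return np.array([p[0]+c*P[0]-s*P[1],p[1]+s*P[0]+c*P[1],P[2]])
E
python3 - <<'E'
from h import *
from scipy.optimize import least_squares
ms={n:vision.camera_model(n) for n in("scene","side")}
L=[(-85,-200,60),(-85,200,60),(85,200,60),(85,-200,60)]
F=[(30,y,76) for y in(-132,-66,0,66,132)]
A=np.array([(57,90),(700,45),(762,230),(40,287),(165,198),(283,188),(400,182),(516,172),(631,164)]);A=(A+.5)/4.7-.5+[145,175]
B=np.array([(472,70),(445,468),(122,462),(222,62),(240,378)]);B=(B+.5)/5.4-.5+[200,140]
ya=(np.array([250,78])+.5)/4.7-.5+[145,175]; yb=(np.array([412,133])+.5)/5.4-.5+[200,140]
obs=[("scene",P,u) for P,u in zip(L+F,A)]+[("side",P,u) for P,u in zip(L+[F[4]],B)]
def f(p): return np.concatenate([proj(ms[n],w(p,P))-u for n,P,u in obs]+[proj(ms["scene"],w(p,(-50,p[3],82)))-ya,proj(ms["side"],w(p,(-50,p[3],82)))-yb])
r=least_squares(f,[500,0,0,-100]);print(r.x);print(f(r.x).reshape(-1,2))
print("red",w(r.x,(30,132,101)),"button",w(r.x,(-50,r.x[3],82)))
E
```

```text
[533.65 -76.15   0.21 -81.86]
[[-0.92 -0.55]
 [-0.1  -0.67]
 [ 1.    0.37]
 [-0.9   1.2 ]
 [-0.5  -1.71]
 [-0.17 -1.55]
 [-0.01 -2.22]
 [-0.01 -2.  ]
 [-0.16 -2.18]
 [-0.47 -0.35]
 [ 0.1   3.42]
 [-2.06  0.72]
 [-1.74 -1.12]
 [-1.14 -2.89]
 [-0.29  1.01]
 [-0.84  0.7 ]]
red [535.02  59.21 101.  ] button [ 502.11 -166.73   82.  ]
```

The fit agrees to about 2 px. The red knob is in the +132 slot at about (535, 59), the button is at about (502, -167), and the panel yaw is about 0.21. Next I'll work out the move to a viewing pose above the knob.

```bash
cat >> h.py <<'E'
def plan(pos,yaw,maxmm=45,n=None):
    """tool-frame shift (m) and rotvec to reach pos (mm), tool down with tool x at yaw"""
    from scipy.spatial.transform import Rotation as R
    s=status.read_state();O=s["orientation"]
    T=np.array([[np.cos(yaw),np.sin(yaw),0],[np.sin(yaw),-np.cos(yaw),0],[0,0,-1]]).T
    T=np.column_stack([[np.cos(yaw),np.sin(yaw),0],[np.sin(yaw),-np.cos(yaw),0],[0,0,-1]])
    print("shift(m, present tool axes)",np.round(O.T@(np.array(pos)-s["tool_pos"])/1e3,4),"in target axes",np.round(T.T@(np.array(pos)-s["tool_pos"])/1e3,4),"rot",np.round(R.from_matrix(O.T@T).as_rotvec(),4))
E
python3 - <<'E'
from h import *
s=status.read_state();m=vision.camera_model("wrist")
print("cam in tool",s["orientation"].T@(m["T"][:3,3]-s["tool_pos"]));print(s["orientation"].T@m["T"][:3,:3]);print(m["K"])
sc=vision.camera_model("scene")
g=lambda u,v:ray(sc,((u+.5)/4.7-.5+145,(v+.5)/4.7-.5+175),116)
a,b=g(608,86),g(663,124);print(a,b,np.arctan2(*(b-a)[[1,0]]),(a+b)/2)
plan((520,59,300),.31)
E
```

```text
cam in tool [  71.6     0.68 -155.09]
[[ 0.    0.97  0.26]
 [ 1.   -0.    0.  ]
 [ 0.    0.26 -0.97]]
[[314.82   0.   255.27]
 [  0.   314.82 194.87]
 [  0.     0.     1.  ]]
[523.86  43.73 116.  ] [553.11  74.82 116.  ] 0.8158811552235008 [538.48  59.27 116.  ]
shift(m, present tool axes) [ 0.51 -0.52 -0.07] in target axes [ 0.51 -0.52 -0.07] rot [-0.  0.  0.]
```

carry_out(
  series=[
    [[0.03,-0.03,0],[0,0,0],1],
    [[0.03,-0.03,0],[0,0,0],1],
    [[0.03,-0.03,0],[0,0,0],1],
    [[0.03,-0.03,0],[0,0,0],1],
    [[0.03,-0.03,0],[0,0,0],1],
    [[0.03,-0.03,0],[0,0,0],1],
    [[0.03,-0.03,0],[0,0,0],1],
    [[0.03,-0.03,0],[0,0,0],1],
    [[0.03,-0.03,0],[0,0,0],1],
    [[0.03,-0.03,0],[0,0,0],1],
    [[0.03,-0.03,0],[0,0,0],1],
    [[0.03,-0.03,0],[0,0,0],1],
  ],
)

```text
time: 1.3
tool_pos: [424.2, -140.2, 230.6]
orientation: [[0.952, 0.307, -0.0], [0.307, -0.952, -0.0], [-0.0, 0.0, -1.0]]
ft_force: [0.4, -0.9, -0.2]
opening: 88.1
```

carry_out(
  series=[
    [[0.03,-0.03,0],[0,0,0],1],
    [[0.03,-0.03,0],[0,0,0],1],
    [[0.03,-0.03,0],[0,0,0],1],
    [[0.03,-0.03,0],[0,0,0],1],
    [[0.02,-0.03,0],[0,0,0],1],
    [[0,0,0],[0,0,0],0],
    [[0,0,0],[0,0,0],-0.3],
    [[0,0,0],[0,0,0],-0.3],
  ],
)

```text
time: 2.1
tool_pos: [510.7, 42.6, 230.3]
orientation: [[0.952, 0.306, -0.001], [0.306, -0.952, -0.001], [-0.001, 0.001, -1.0]]
ft_force: [-0.5, -0.5, 0.7]
opening: 67.3
```

```bash
python3 - <<'E'
from h import *
import json
s=status.read_state();m=vision.camera_model("wrist");im=vision.grab_frame("wrist")[:,:,::-1]
np.savez("w1.npz",K=m["K"],T=m["T"]);print(s["time"],s["tool_pos"],s["orientation"],s["opening"],s["joints"],s["ft_force"],s["ft_torque"])
cv2.imwrite("pics/w1raw.png",im);cv2.imwrite("pics/w1.png",cv2.resize(im,(800,600),interpolation=cv2.INTER_CUBIC))
E
```

```text
2.1 [510.73  42.59 230.3 ] [[ 0.95  0.31 -0.  ]
 [ 0.31 -0.95 -0.  ]
 [-0.    0.   -1.  ]] 67.26335369343194 [ 0.23  0.26 -0.49  1.84  0.14  1.08 -1.57] [-0.47 -0.54  0.65] [-0.06 -0.01  0.02]
```

View pics/w1.png

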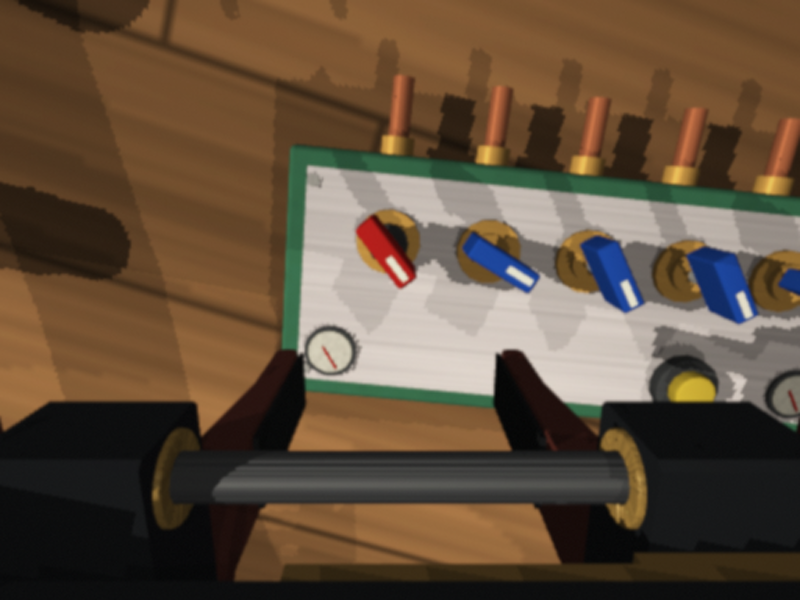

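The wrist view shows all five knobs. The red bar runs from about (368,225) to (405,280), its foot is at (388,242), and the yellow button is at (690,390). I'll enlarge the red knob and button for exact points.

```bash
python3 - <<'E'
import cv2,numpy as np
im=cv2.imread("pics/w1raw.png")
a=cv2.resize(im[125:205,215:275],None,fx=7.5,fy=7.5,interpolation=cv2.INTER_CUBIC)
b=cv2.resize(im[215:275,410:470],None,fx=5.5,fy=5.5,interpolation=cv2.INTER_CUBIC)
c=np.zeros((600,790,3),np.uint8);c[:600,:450]=a;c[:330,455:785]=b;cv2.imwrite("pics/w1c.png",c)
E
```

```text
(no output)
```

View pics/w1c.png

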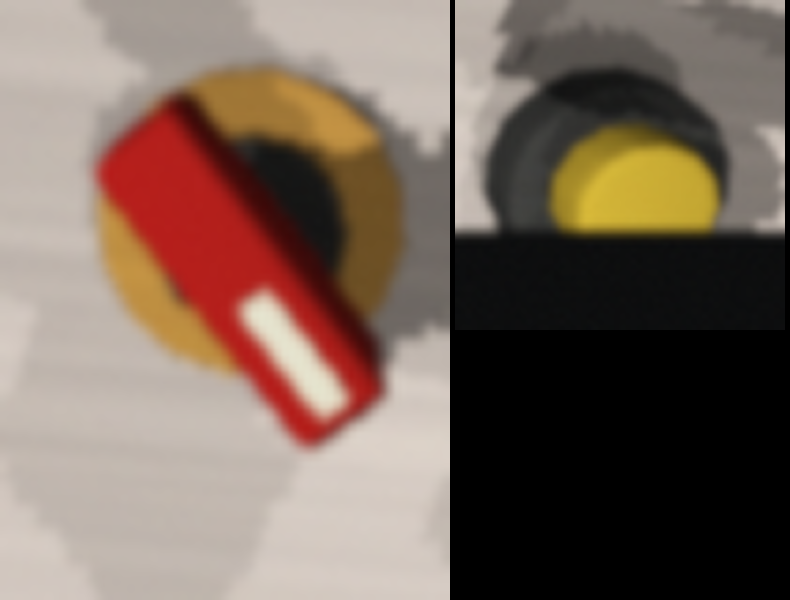

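Red top-face corners in the crop are (98,168), (178,97), (385,385) and (310,448). The foot top is centred near (250,222), and the button top is at about (648,208).

```bash
python3 - <<'E'
from h import *
m=np.load("w1.npz")
c=np.array([(98,168),(178,97),(385,385),(310,448)]);px=(c+.5)/7.5-.5+[215,125]
P=np.array([ray(m,u,116) for u in px]);print(P)
e=(P[2]+P[3]-P[0]-P[1])/2;print("len",np.linalg.norm(e),"wid",np.linalg.norm(P[1]-P[0]),np.linalg.norm(P[2]-P[3]),"yaw",np.arctan2(-e[1],-e[0]), "centre",P.mean(0))
print("foot",ray(m,(np.array([250,220])+.5)/7.5-.5+[215,125],76))
print("button",ray(m,(445.1-.4,252.8-.4),82))
# blue foot centres in w1 (x1.5625)
q=[(388,242),(488,252),(588,262),(685,272)]
F=np.array([ray(m,np.array(u)/1.5625,76) for u in q]);print(F);d=F[0]-F[-1];print("row yaw",np.arctan2(-d[0],d[1]),np.linalg.norm(d)/3)
cor=[ray(m,np.array(u)/1.5625,60) for u in [(292,148),(800,200),(282,390)]];d=cor[0]-cor[1];print("edge yaw",np.arctan2(-d[0],d[1]));d=cor[0]-cor[2];print(np.arctan2(d[1],d[0]))
E
```

```text
[[542.88  77.09 116.  ]
 [553.27  70.77 116.  ]
 [529.03  38.18 116.  ]
 [519.2   44.18 116.  ]]
len 40.57963477892308 wid 12.156653016495877 11.511825483099852 yaw 0.9392193404591146 centre [536.1   57.55 116.  ]
foot [537.08  58.14  76.  ]
button [ 502.49 -169.47   82.  ]
[[ 536.28   57.46   76.  ]
 [ 549.63   -4.71   76.  ]
 [ 563.12  -67.54   76.  ]
 [ 576.16 -129.2    76.  ]]
row yaw 0.2104719139224443 63.62487562651743
edge yaw 0.21339857275320404
0.2115609527443342
```

The wrist estimate gives centre (536.3, 58) and bar yaw 0.94, which is 0.73 relative to the panel. The scene camera gave (535, 59), so they agree to about 1.5 mm. The wrist scale reads about 3.5 % short, but that moves this near-nadir point by less than 1.5 mm. The seat should come after a turn of 0.55–0.93 rad.

```bash
python3 -c "
from h import *
plan((536,58,140),.94)"
```

```text
shift(m, present tool axes) [ 0.03 -0.01  0.09] in target axes [0.03 0.01 0.09] rot [ 0.    0.   -0.63]
```

carry_out(
  series=[
    [[0.0145,-0.0035,0],[0,0,-0.126],-0.3],
    [[0.0145,-0.001,0],[0,0,-0.126],-0.3],
    [[0,0,0],[0,0,-0.126],-0.3],
    [[0,0,0.03],[0,0,-0.126],-0.3],
    [[0,0,0.03],[0,0,-0.126],-0.3],
    [[0,0,0.03],[0,0,0],-0.3],
    [[0,0,0],[0,0,0],-0.3],
    [[0,0,0],[0,0,0],-0.3],
  ],
)

```text
time: 2.95
tool_pos: [536.5, 57.8, 141.1]
orientation: [[0.59, 0.808, -0.001], [0.808, -0.59, -0.0], [-0.001, -0.0, -1.0]]
ft_force: [-0.2, 0.3, 0.3]
opening: 30.9
```

```bash
sed -i 's/precision=2/precision=4/' h.py; python3 - <<'E'
from h import *
plan((536,58,92),.94)
s=status.read_state();print(s["opening"],s["joints"],s["tool_pos"])
m=vision.camera_model("wrist");im=vision.grab_frame("wrist")[:,:,::-1]
np.savez("w2.npz",K=m["K"],T=m["T"])
cv2.imwrite("pics/w2raw.png",im);cv2.imwrite("pics/w2.png",cv2.resize(im,(800,600),interpolation=cv2.INTER_CUBIC))
E
```

```text
shift(m, present tool axes) [-0.0001 -0.0005  0.0491] in target axes [-0.0001 -0.0006  0.0491] rot [-0.0004  0.0007 -0.0001]
30.89787367422892 [ 0.2502  0.4284 -0.5729  1.872   0.2862  0.924  -1.087 ] [536.5444  57.7877 141.0622]
```

View pics/w2.png

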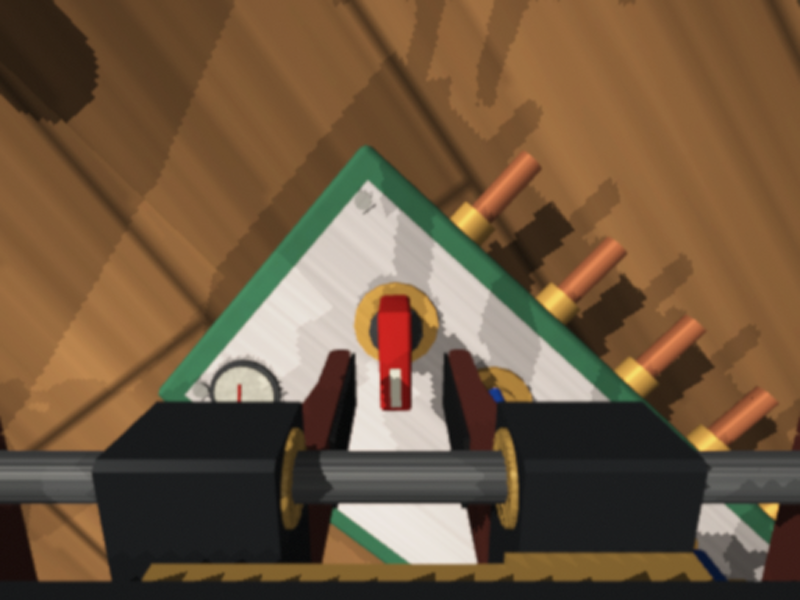

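The bar lies straight along the tool and centred between the fingers (bar column 395, fingers about 353 and 445). I'll descend and then close.

carry_out(
  series=[
    [[0,0,0.02],[0,0,0],-0.3],
    [[0,0,0.02],[0,0,0],-0.3],
    [[0,0,0.009],[0,0,0],-0.3],
    [[0,0,0],[0,0,0],-0.3],
    [[0,0,0],[0,0,0],-0.55],
    [[0,0,0],[0,0,0],-0.65],
    [[0,0,0],[0,0,0],-0.7],
  ],
)

```text
time: 3.7
tool_pos: [536.5, 59.6, 92.6]
orientation: [[0.588, 0.809, 0.0], [0.809, -0.588, 0.001], [0.001, -0.0, -1.0]]
ft_force: [-3.0, 2.0, 3.4]
opening: 13.8
```

```bash
cat > st.py <<'E'
from h import *
s=status.read_state();O=s["orientation"]
print("t",round(s["time"],2),"pos",s["tool_pos"],"yaw",np.arctan2(O[1,0],O[0,0]).round(4),"rel",(np.arctan2(O[1,0],O[0,0])-.211).round(4),"F tool",O.T@s["ft_force"],"M",s["ft_torque"],"open",round(s["opening"],2),"tau",s["joint_torque"][[0,2,4,6]])
E
python3 st.py
```

```text
t 3.7 pos [536.5028  59.6362  92.61  ] yaw 0.9421 rel 0.7311 F tool [-0.1372 -3.5806 -3.4439] M [0.4779 0.5928 0.005 ] open 13.79 tau [ 2.0393 -4.2791  1.0255 -0.0231]
```

carry_out(
  series=[
    [[0,0,0],[0,0,0],-0.8],
    [[0,0,0],[0,0,0],-1],
    [[0,0,0],[0,0,0],-1],
    [[0,0,0],[0,0,0],-1],
    [[0,0,0],[0,0,0],-1],
  ],
)

```text
time: 4.2
tool_pos: [536.2, 59.9, 92.5]
orientation: [[0.588, 0.809, -0.0], [0.809, -0.588, 0.001], [0.0, -0.0, -1.0]]
ft_force: [-5.0, 1.6, 7.5]
opening: 12.9
```

```bash
python3 st.py
```

```text
t 4.2 pos [536.187   59.8989  92.5331] yaw 0.9428 rel 0.7318 F tool [-1.6423 -4.9748 -7.5006] M [0.6435 1.0955 0.0368] open 12.89 tau [ 1.7391 -4.104   1.1821 -0.0209]
```

carry_out(
  series=[
    [[0,-0.0015,0.001],[0,0,0],-1],
    [[0,0,0],[0,0,0.05],-1],
    [[0,0,0],[0,0,0.08],-1],
    [[0,0,0],[0,0,0.1],-1],
    [[0,0,0],[0,0,0.1],-1],
    [[0,0,0],[0,0,0.08],-1],
    [[0,0,0],[0,0,0.05],-1],
    [[0,0,0],[0,0,0],-1],
    [[0,0,0],[0,0,0],-1],
  ],
)

```text
time: 5.1
tool_pos: [536.9, 59.1, 92.5]
orientation: [[0.886, 0.463, 0.003], [0.463, -0.886, -0.001], [0.003, 0.002, -1.0]]
ft_force: [-0.9, -0.9, 11.9]
opening: 13.0
```

```bash
python3 st.py
```

```text
t 5.1 pos [536.8623  59.0802  92.4751] yaw 0.4812 rel 0.2702 F tool [ -1.1392   0.4311 -11.88  ] M [-0.4174  0.3655 -0.1042] open 13.02 tau [-1.1728 -5.2038 -0.32   -0.0248]
```

carry_out(
  series=[
    [[0,0,-0.002],[0,0,0],-1],
    [[0,0,0],[0,0,0],-1],
    [[0,0,0],[0,0,0],-1],
  ],
)

```text
time: 5.4
tool_pos: [536.7, 59.0, 92.7]
orientation: [[0.886, 0.463, 0.002], [0.463, -0.886, -0.0], [0.002, 0.001, -1.0]]
ft_force: [5.4, -1.7, -6.2]
opening: 12.9
```

```bash
python3 st.py
```

```text
t 5.4 pos [536.7096  59.0407  92.6821] yaw 0.4812 rel 0.2702 F tool [3.9698 3.9507 6.1951] M [-0.2699 -1.1851 -0.0079] open 12.85 tau [-0.9135 -6.3503 -0.7988  0.0247]
```

carry_out(
  series=[
    [[0,0,0],[0,0,0.015],-1],
    [[0,0,0],[0,0,0.015],-1],
    [[0,0,0],[0,0,0.0],-1],
  ],
)

```text
time: 5.7
tool_pos: [536.7, 59.0, 92.7]
orientation: [[0.9, 0.436, 0.002], [0.436, -0.9, -0.0], [0.002, 0.001, -1.0]]
ft_force: [4.8, -0.7, -6.2]
opening: 12.8
```

```bash
python3 st.py
```

```text
t 5.7 pos [536.7372  59.0115  92.7032] yaw 0.4509 rel 0.2399 F tool [3.9837 2.7299 6.215 ] M [-0.3204 -1.1894  0.0331] open 12.77 tau [-1.0077 -6.2869 -0.9213 -0.1998]
```

carry_out(
  series=[
    [[0,0,-0.0005],[0,0,0.01],-1],
    [[0,0,0],[0,0,0.01],-1],
    [[0,0,0],[0,0,0],-1],
  ],
)

```text
time: 6.0
tool_pos: [536.8, 59.0, 92.8]
orientation: [[0.909, 0.418, 0.002], [0.418, -0.909, 0.0], [0.002, 0.001, -1.0]]
ft_force: [6.2, -1.8, -10.7]
opening: 12.5
```

```bash
python3 st.py
```

```text
t 6.0 pos [536.7534  58.9508  92.7691] yaw 0.431 rel 0.22 F tool [ 4.8758  4.2075 10.6757] M [-0.2674 -1.5692  0.0392] open 12.47 tau [-0.9856 -6.5423 -1.046  -0.1501]
```

carry_out(
  series=[
    [[0,0,0.001],[0,0,0.01],-1],
    [[0,0,0],[0,0,0.005],-1],
    [[0,0,0],[0,0,0],-1],
  ],
)

```text
time: 6.3
tool_pos: [536.8, 59.0, 92.6]
orientation: [[0.915, 0.404, 0.003], [0.404, -0.915, -0.0], [0.002, 0.001, -1.0]]
ft_force: [5.5, -2.3, -2.2]
opening: 12.9
```

```bash
python3 st.py
```

```text
t 6.3 pos [536.7745  58.9605  92.6463] yaw 0.416 rel 0.205 F tool [4.1196 4.2869 2.2203] M [-0.6286 -1.2129  0.082 ] open 12.93 tau [-1.7324 -6.6707 -1.2433 -0.1074]
```

carry_out(
  series=[
    [[0,0,0],[0,0,0.01],-1],
    [[0,0,0],[0,0,0],-1],
    [[0,0,0],[0,0,0],-1],
  ],
)

```text
time: 6.6
tool_pos: [536.8, 58.9, 92.7]
orientation: [[0.919, 0.395, 0.003], [0.395, -0.919, -0.0], [0.002, 0.002, -1.0]]
ft_force: [5.1, -3.0, -3.1]
opening: 13.0
```

```bash
python3 st.py
```

```text
t 6.6 pos [536.8271  58.9382  92.6654] yaw 0.4062 rel 0.1952 F tool [3.5137 4.7444 3.1211] M [-0.6881 -1.2481  0.0281] open 13.01 tau [-1.7625 -6.6851 -1.2459 -0.0501]
```

```bash
cat > st.py <<'E'
from h import *
L=[]
for i in range(5):
    s=status.read_state();L.append([s["ft_torque"][2],s["joint_torque"][6]])
    if i<4: vision.grab_frame("wrist")
O=s["orientation"];y=np.arctan2(O[1,0],O[0,0])
print("t",round(s["time"],2),"pos",s["tool_pos"],"rel",round(y-.211,4),"F tool",O.T@s["ft_force"],"open",round(s["opening"],2),"Mz,t7",np.array(L).T,"mean",np.mean(L,0))
E
python3 st.py
```

```text
t 6.8 pos [536.7951  58.953   92.6577] rel 0.1952 F tool [2.6913 4.2328 1.8994] open 13.01 Mz,t7 [[ 0.0281 -0.0449  0.0742  0.0848  0.0432]
 [-0.0501 -0.0425 -0.0408 -0.0405 -0.0404]] mean [ 0.0371 -0.0429]
```

carry_out(
  series=[
    [[0,0,0],[0,0,0.015],-1],
    [[0,0,0],[0,0,0],-1],
  ],
)

```text
time: 7.0
tool_pos: [536.8, 58.9, 92.7]
orientation: [[0.925, 0.381, 0.003], [0.381, -0.925, -0.0], [0.002, 0.001, -1.0]]
ft_force: [5.6, -3.3, -2.2]
opening: 12.9
```

```bash
python3 st.py
```

```text
t 7.2 pos [536.797   58.8726  92.6419] rel 0.1801 F tool [3.4428 5.0027 2.0755] open 12.91 Mz,t7 [[ 0.0707  0.0601  0.0792  0.0228  0.0442]
 [-0.1902 -0.0915 -0.0492 -0.0379 -0.0353]] mean [ 0.0554 -0.0808]
```

The joint-7 torque settles cleanly at the 0.04 N m friction level, so it makes a good seat gauge. I'll carry on in 0.02 steps.

carry_out(
  series=[
    [[0,0,0],[0,0,0.01],-1],
    [[0,0,0],[0,0,0.01],-1],
    [[0,0,0],[0,0,0],-1],
    [[0,0,0],[0,0,0],-1],
  ],
)

```text
time: 7.6
tool_pos: [536.8, 58.8, 92.6]
orientation: [[0.932, 0.363, 0.003], [0.363, -0.932, -0.001], [0.002, 0.002, -1.0]]
ft_force: [5.4, -2.6, -1.4]
opening: 12.8
```

```bash
python3 st.py
```

```text
t 7.8 pos [536.82    58.8494  92.6535] rel 0.1601 F tool [3.4468 5.6755 1.6202] open 13.33 Mz,t7 [[ 0.025   0.0569  0.0577  0.0686  0.0106]
 [-0.0492 -0.0413 -0.0396 -0.0392 -0.0391]] mean [ 0.0438 -0.0417]
```

carry_out(
  series=[
    [[0,0,0],[0,0,0.01],-1],
    [[0,0,0],[0,0,0.005],-1],
    [[0,0,0],[0,0,0],-1],
    [[0,0,0],[0,0,0],-1],
  ],
)

```text
time: 8.2
tool_pos: [536.8, 58.8, 92.7]
orientation: [[0.937, 0.349, 0.003], [0.349, -0.937, -0.001], [0.002, 0.002, -1.0]]
ft_force: [5.0, -3.1, -1.6]
opening: 12.8
```

```bash
python3 st.py
```

```text
t 8.4 pos [536.8481  58.8159  92.6612] rel 0.1451 F tool [3.9959 5.7364 2.3367] open 12.77 Mz,t7 [[ 0.0295  0.0349  0.1092  0.0294  0.1072]
 [-0.0502 -0.0462 -0.0451 -0.0449 -0.0449]] mean [ 0.062  -0.0463]
```

carry_out(
  series=[
    [[0,0,0],[0,0,0.01],-1],
    [[0,0,0],[0,0,0.005],-1],
    [[0,0,0],[0,0,0],-1],
    [[0,0,0],[0,0,0],-1],
  ],
)

```text
time: 8.8
tool_pos: [536.9, 58.8, 92.7]
orientation: [[0.942, 0.334, 0.003], [0.334, -0.942, -0.001], [0.003, 0.002, -1.0]]
ft_force: [4.5, -3.0, -1.8]
opening: 12.9
```

```bash
python3 st.py
```

```text
t 9.0 pos [536.8499  58.796   92.647 ] rel 0.1301 F tool [5.0913 4.9439 1.9406] open 12.97 Mz,t7 [[ 0.0181  0.0274  0.0526  0.0358  0.0411]
 [-0.0503 -0.0461 -0.0452 -0.0451 -0.045 ]] mean [ 0.035  -0.0463]
```

carry_out(
  series=[
    [[0,0,0],[0,0,0.01],-1],
    [[0,0,0],[0,0,0.005],-1],
    [[0,0,0],[0,0,0],-1],
    [[0,0,0],[0,0,0],-1],
  ],
)

```text
time: 9.4
tool_pos: [536.8, 58.7, 92.6]
orientation: [[0.947, 0.32, 0.003], [0.32, -0.947, -0.001], [0.002, 0.001, -1.0]]
ft_force: [4.9, -2.5, -3.0]
opening: 12.6
```

```bash
python3 st.py
```

```text
t 9.6 pos [536.8577  58.7192  92.6409] rel 0.115 F tool [4.3457 4.8239 2.3989] open 12.56 Mz,t7 [[ 0.0193  0.0183  0.0087  0.1223  0.0119]
 [-0.0504 -0.0462 -0.0453 -0.0452 -0.0451]] mean [ 0.0361 -0.0465]
```

carry_out(
  series=[
    [[0,0,0],[0,0,0.01],-1],
    [[0,0,0],[0,0,0.006],-1],
    [[0,0,0],[0,0,0],-1],
    [[0,0,0],[0,0,0],-1],
  ],
)

```text
time: 10.0
tool_pos: [536.9, 58.7, 92.7]
orientation: [[0.952, 0.305, 0.003], [0.305, -0.952, -0.001], [0.003, 0.001, -1.0]]
ft_force: [5.8, -2.9, -1.6]
opening: 12.4
```

```bash
python3 st.py
```

```text
t 10.2 pos [536.8647  58.7286  92.6415] rel 0.099 F tool [3.4769 5.0209 1.5044] open 12.66 Mz,t7 [[ 0.0326  0.0196  0.0215  0.0602  0.0622]
 [-0.0503 -0.0455 -0.0444 -0.044  -0.0441]] mean [ 0.0392 -0.0457]
```

carry_out(
  series=[
    [[0,0,0],[0,0,0.01],-1],
    [[0,0,0],[0,0,0.006],-1],
    [[0,0,0],[0,0,0],-1],
    [[0,0,0],[0,0,0],-1],
  ],
)

```text
time: 10.6
tool_pos: [536.9, 58.7, 92.6]
orientation: [[0.957, 0.29, 0.003], [0.29, -0.957, -0.001], [0.003, 0.002, -1.0]]
ft_force: [5.2, -3.6, -1.5]
opening: 12.7
```

```bash
python3 st.py
```

```text
t 10.8 pos [536.8882  58.6436  92.6509] rel 0.0829 F tool [4.0808 4.5615 1.4047] open 13.18 Mz,t7 [[ 0.0185 -0.015   0.0658  0.028   0.0482]
 [-0.0504 -0.0455 -0.0444 -0.0442 -0.0441]] mean [ 0.0291 -0.0457]
```

carry_out(
  series=[
    [[0,0,0],[0,0,0.01],-1],
    [[0,0,0],[0,0,0.006],-1],
    [[0,0,0],[0,0,0],-1],
    [[0,0,0],[0,0,0],-1],
  ],
)

```text
time: 11.2
tool_pos: [536.9, 58.6, 92.7]
orientation: [[0.962, 0.274, 0.003], [0.274, -0.962, -0.001], [0.003, 0.002, -1.0]]
ft_force: [5.7, -4.0, -1.6]
opening: 12.7
```

```bash
python3 st.py
```

```text
t 11.4 pos [536.8751  58.6404  92.6446] rel 0.067 F tool [4.2869 5.7526 1.6996] open 12.61 Mz,t7 [[ 0.0053  0.06    0.0387  0.0104  0.0245]
 [-0.0505 -0.0456 -0.0445 -0.0443 -0.0442]] mean [ 0.0278 -0.0458]
```

carry_out(
  series=[
    [[0,0,0],[0,0,0.01],-1],
    [[0,0,0],[0,0,0.006],-1],
    [[0,0,0],[0,0,0],-1],
    [[0,0,0],[0,0,0],-1],
  ],
)

```text
time: 11.8
tool_pos: [536.9, 58.5, 92.6]
orientation: [[0.966, 0.259, 0.003], [0.259, -0.966, -0.001], [0.003, 0.002, -1.0]]
ft_force: [5.9, -4.1, -2.5]
opening: 12.8
```

```bash
python3 st.py
```

```text
t 12.0 pos [536.8952  58.5546  92.6341] rel 0.0508 F tool [4.3657 6.1794 1.9921] open 13.22 Mz,t7 [[ 0.0357 -0.0067  0.0169  0.0485  0.0993]
 [-0.0506 -0.0457 -0.0446 -0.0444 -0.0444]] mean [ 0.0387 -0.0459]
```

carry_out(
  series=[
    [[0,0,0],[0,0,0.01],-1],
    [[0,0,0],[0,0,0.006],-1],
    [[0,0,0],[0,0,0],-1],
    [[0,0,0],[0,0,0],-1],
  ],
)

```text
time: 12.4
tool_pos: [536.9, 58.5, 92.7]
orientation: [[0.97, 0.243, 0.003], [0.243, -0.97, -0.001], [0.003, 0.002, -1.0]]
ft_force: [6.2, -4.5, -2.0]
opening: 12.8
```

```bash
python3 st.py
```

```text
t 12.6 pos [536.9101  58.5454  92.6436] rel 0.0348 F tool [3.5214 4.8442 2.8557] open 12.97 Mz,t7 [[ 0.0223  0.0712  0.0117  0.0505  0.026 ]
 [-0.0506 -0.0457 -0.0447 -0.0445 -0.0443]] mean [ 0.0364 -0.046 ]
```

carry_out(
  series=[
    [[0,0,0],[0,0,0.01],-1],
    [[0,0,0],[0,0,0.006],-1],
    [[0,0,0],[0,0,0],-1],
    [[0,0,0],[0,0,0],-1],
  ],
)

```text
time: 13.0
tool_pos: [536.9, 58.5, 92.6]
orientation: [[0.974, 0.228, 0.003], [0.228, -0.974, -0.001], [0.003, 0.001, -1.0]]
ft_force: [5.2, -3.3, -2.3]
opening: 12.9
```

```bash
python3 st.py
```

```text
t 13.2 pos [536.9268  58.5264  92.6457] rel 0.0188 F tool [5.4006 4.6018 2.1247] open 12.98 Mz,t7 [[ 0.0094  0.0182 -0.0047  0.073  -0.0001]
 [-0.0507 -0.0458 -0.0447 -0.0445 -0.0444]] mean [ 0.0192 -0.046 ]
```

carry_out(
  series=[
    [[0,0,0],[0,0,0.01],-1],
    [[0,0,0],[0,0,0.006],-1],
    [[0,0,0],[0,0,0],-1],
    [[0,0,0],[0,0,0],-1],
  ],
)

```text
time: 13.6
tool_pos: [536.9, 58.5, 92.7]
orientation: [[0.977, 0.212, 0.003], [0.212, -0.977, -0.001], [0.003, 0.002, -1.0]]
ft_force: [6.6, -3.6, -2.0]
opening: 12.4
```

```bash
python3 st.py
```

```text
t 13.8 pos [536.9454  58.4667  92.6623] rel 0.0028 F tool [4.0184 3.9877 2.2325] open 13.15 Mz,t7 [[ 0.0791  0.0572  0.0594  0.0018  0.07  ]
 [-0.0508 -0.0459 -0.0448 -0.0446 -0.0445]] mean [ 0.0535 -0.0461]
```

carry_out(
  series=[
    [[0,0,0],[0,0,0.01],-1],
    [[0,0,0],[0,0,0.006],-1],
    [[0,0,0],[0,0,0],-1],
    [[0,0,0],[0,0,0],-1],
  ],
)

```text
time: 14.2
tool_pos: [536.9, 58.4, 92.7]
orientation: [[0.981, 0.196, 0.003], [0.196, -0.981, -0.001], [0.003, 0.001, -1.0]]
ft_force: [5.5, -4.6, -2.1]
opening: 12.8
```

```bash
python3 st.py
```

```text
t 14.4 pos [536.9189  58.4314  92.6334] rel -0.0132 F tool [4.5729 6.2627 2.6046] open 12.67 Mz,t7 [[ 0.0232  0.0842  0.0587  0.0211  0.0545]
 [-0.0509 -0.0459 -0.0449 -0.0447 -0.0446]] mean [ 0.0483 -0.0462]
```

carry_out(
  series=[
    [[0,0,0],[0,0,0.01],-1],
    [[0,0,0],[0,0,0.006],-1],
    [[0,0,0],[0,0,0],-1],
    [[0,0,0],[0,0,0],-1],
  ],
)

```text
time: 14.8
tool_pos: [536.9, 58.4, 92.7]
orientation: [[0.984, 0.181, 0.003], [0.181, -0.984, -0.001], [0.003, 0.001, -1.0]]
ft_force: [5.3, -4.1, -2.2]
opening: 12.9
```

```bash
python3 st.py
```

```text
t 15.0 pos [536.9393  58.4026  92.6381] rel -0.0292 F tool [5.479  4.8039 2.3803] open 12.63 Mz,t7 [[ 0.104   0.0537  0.0074 -0.0052  0.0705]
 [-0.0509 -0.046  -0.0449 -0.0447 -0.0447]] mean [ 0.0461 -0.0462]
```

carry_out(
  series=[
    [[0,0,0],[0,0,0.01],-1],
    [[0,0,0],[0,0,0.006],-1],
    [[0,0,0],[0,0,0],-1],
    [[0,0,0],[0,0,0],-1],
  ],
)

```text
time: 15.4
tool_pos: [536.9, 58.4, 92.6]
orientation: [[0.986, 0.165, 0.003], [0.165, -0.986, -0.001], [0.003, 0.001, -1.0]]
ft_force: [5.2, -5.1, -2.4]
opening: 12.9
```

```bash
python3 st.py
```

```text
t 15.6 pos [536.9222  58.3708  92.6537] rel -0.0452 F tool [4.9043 5.8678 0.9052] open 12.47 Mz,t7 [[ 0.0472  0.0206  0.0178  0.0504  0.0658]
 [-0.051  -0.0461 -0.045  -0.0447 -0.0447]] mean [ 0.0404 -0.0463]
```

carry_out(
  series=[
    [[0,0,0],[0,0,0.01],-1],
    [[0,0,0],[0,0,0.006],-1],
    [[0,0,0],[0,0,0],-1],
    [[0,0,0],[0,0,0],-1],
  ],
)

```text
time: 16.0
tool_pos: [537.0, 58.3, 92.6]
orientation: [[0.989, 0.15, 0.003], [0.15, -0.989, -0.001], [0.003, 0.002, -1.0]]
ft_force: [5.2, -5.7, -2.4]
opening: 12.9
```

```bash
python3 st.py
```

```text
t 16.2 pos [536.9465  58.3194  92.6617] rel -0.061 F tool [5.1829 4.9177 2.2574] open 12.96 Mz,t7 [[ 0.2065  0.2041  0.1057  0.1396  0.1625]
 [-0.1834 -0.1784 -0.1774 -0.177  -0.1771]] mean [ 0.1637 -0.1787]
```

carry_out(
  series=[
    [[0,0,0],[0,0,0.01],-1],
    [[0,0,0],[0,0,0.006],-1],
    [[0,0,0],[0,0,0],-1],
    [[0,0,0],[0,0,0],-1],
  ],
)

```text
time: 16.6
tool_pos: [537.0, 58.3, 92.7]
orientation: [[0.991, 0.134, 0.003], [0.134, -0.991, -0.001], [0.003, 0.002, -1.0]]
ft_force: [6.5, -4.9, -2.7]
opening: 12.6
```

```bash
python3 st.py
```

```text
t 16.8 pos [536.9558  58.2886  92.6473] rel -0.0767 F tool [5.6012 5.4456 3.4774] open 12.92 Mz,t7 [[ 0.2766  0.2729  0.2607  0.2913  0.328 ]
 [-0.3124 -0.3075 -0.3063 -0.3061 -0.3061]] mean [ 0.2859 -0.3077]
```

The seat is met. The torque is now 0.306 N m in total, about 0.26 on the seat after friction. I'll add a touch and hold for 0.7 s, unwind gently, open and lift.

carry_out(
  series=[
    [[0,0,0],[0,0,0.004],-1],
    [[0,0,0],[0,0,0],-1],
    [[0,0,0],[0,0,0],-1],
    [[0,0,0],[0,0,0],-1],
    [[0,0,0],[0,0,0],-1],
    [[0,0,0],[0,0,0],-1],
    [[0,0,0],[0,0,0],-1],
  ],
)

```text
time: 17.5
tool_pos: [536.9, 58.3, 92.6]
orientation: [[0.992, 0.13, 0.003], [0.13, -0.992, -0.001], [0.003, 0.002, -1.0]]
ft_force: [4.6, -5.4, -1.8]
opening: 12.5
```

```bash
python3 st.py
```

```text
t 17.7 pos [536.9145  58.3019  92.6209] rel -0.0805 F tool [3.7828 5.2537 2.0466] open 13.17 Mz,t7 [[ 0.2998  0.3073  0.2963  0.33    0.3552]
 [-0.3368 -0.3367 -0.3368 -0.3367 -0.3367]] mean [ 0.3177 -0.3368]
```

carry_out(
  series=[
    [[0,0,0],[0,0,-0.01],-1],
    [[0,0,0],[0,0,-0.01],-1],
    [[0,0,0],[0,0,-0.012],-1],
    [[0,0,0],[0,0,0],-1],
    [[0,0,0],[0,0,0],-1],
  ],
)

```text
time: 18.2
tool_pos: [536.9, 58.3, 92.7]
orientation: [[0.987, 0.161, 0.003], [0.161, -0.987, -0.001], [0.003, 0.001, -1.0]]
ft_force: [6.5, -3.9, -2.4]
opening: 13.2
```

```bash
python3 st.py
```

```text
t 18.4 pos [536.9282  58.3484  92.623 ] rel -0.0492 F tool [4.6295 4.3451 2.4164] open 12.86 Mz,t7 [[ 0.0533  0.0519  0.0485  0.0806  0.0557]
 [-0.0563 -0.0659 -0.0681 -0.0685 -0.0685]] mean [ 0.058  -0.0655]
```

The knob is unloaded. I'll let go, lift, and move towards the button for a look.

carry_out(
  series=[
    [[0,0,0],[0,0,0],-0.5],
    [[0,0,0],[0,0,0],-0.3],
    [[0,0,0],[0,0,0],-0.3],
    [[0,0,-0.01],[0,0,0],-0.3],
    [[0,0,-0.03],[0,0,0],-0.3],
    [[0,0,-0.04],[0,0,0],-0.3],
    [[0,0,-0.04],[0,0,0],-0.3],
    [[0,0,0],[0,0,0],-0.3],
  ],
)

```text
time: 19.2
tool_pos: [538.1, 60.7, 218.3]
orientation: [[0.987, 0.162, 0.009], [0.162, -0.987, 0.001], [0.009, 0.0, -1.0]]
ft_force: [1.0, 0.2, -0.1]
opening: 30.6
```

```bash
python3 - <<'E'
from h import *
plan((480,-160,212),.211)
s=status.read_state();print(s["opening"],s["tool_pos"],s["ft_force"],s["joint_torque"][6])
E
```

```text
shift(m, present tool axes) [-0.0932  0.2083  0.0055] in target axes [-0.103   0.2036  0.0063] rot [ 0.0005 -0.0092 -0.0479]
30.612286230706257 [538.0826  60.676  218.268 ] [ 1.0145  0.1875 -0.1071] 0.24935097433626652
```

carry_out(
  series=[
    [[-0.018,0.04,0],[0,0,-0.012],-0.6],
    [[-0.019,0.042,0],[0,0,-0.012],-1],
    [[-0.019,0.042,0],[0,0,-0.012],-1],
    [[-0.019,0.042,0],[0,0,-0.012],-1],
    [[-0.019,0.042,0],[0,0,0],-1],
    [[0,0,0],[0,0,0],-1],
    [[0,0,0],[0,0,0],-1],
  ],
)

```text
time: 19.9
tool_pos: [481.3, -162.8, 212.2]
orientation: [[0.978, 0.207, -0.0], [0.207, -0.978, 0.0], [-0.0, -0.0, -1.0]]
ft_force: [-0.4, -0.2, -0.1]
opening: 0.7
```

```bash
python3 - <<'E'
from h import *
s=status.read_state();m=vision.camera_model("wrist");im=vision.grab_frame("wrist")[:,:,::-1]
np.savez("w3.npz",K=m["K"],T=m["T"]);O=s["orientation"];print(s["time"],s["tool_pos"],O,s["opening"])
for P in [(503.5,-167.6,82),(505.4,-176,82),(537,58.5,101)]: print(proj(m,P)*1.5625)
cv2.imwrite("pics/w3raw.png",im);cv2.imwrite("pics/w3.png",cv2.resize(im,(800,600),interpolation=cv2.INTER_CUBIC))
E
```

```text
19.9 [ 481.2719 -162.7847  212.2235] [[ 0.9784  0.2068 -0.0001]
 [ 0.2068 -0.9784  0.0003]
 [-0.     -0.0003 -1.    ]] 0.6957147873072373
[414.2091 261.7606]
[428.8866 261.5707]
[ -5.1635 113.2107]
```

View pics/w3.png

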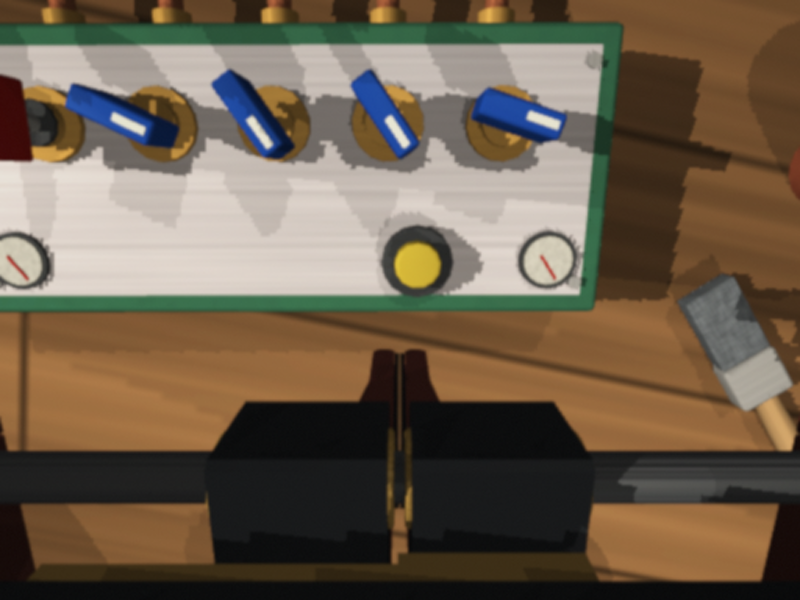

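The button top is at about (417,265), against a prediction of (414,262) for (503.5, -167.6), so it sits at about (502, -169.5). The fingers are shut and nothing is in the way. Now I'll press.

```bash
python3 - <<'E'
from h import *
m=np.load("w3.npz");P=ray(m,np.array([417,265])/1.5625,82);print(P);plan((P[0],P[1],100),.2083)
E
```

```text
[ 501.959  -169.6203   82.    ]
shift(m, present tool axes) [0.018  0.0124 0.1122] in target axes [0.0181 0.0123 0.1122] rot [-0.0007 -0.0002  0.0026]
```

carry_out(
  series=[
    [[0.009,0.006,0],[0,0,0],-1],
    [[0.009,0.006,0],[0,0,0],-1],
    [[0,0,0.04],[0,0,0],-1],
    [[0,0,0.04],[0,0,0],-1],
    [[0,0,0.025],[0,0,0],-1],
    [[0,0,0.007],[0,0,0],-1],
    [[0,0,0],[0,0,0],-1],
    [[0,0,0],[0,0,0],-1],
  ],
)

```text
time: 20.75
tool_pos: [503.1, -170.0, 101.2]
orientation: [[0.978, 0.21, 0.002], [0.21, -0.978, -0.0], [0.002, 0.001, -1.0]]
ft_force: [-0.5, -0.5, 0.5]
opening: 0.5
```

```bash
python3 st.py
```

```text
t 20.95 pos [ 502.6656 -170.3771  101.4347] rel -0.0003 F tool [-0.2129  0.1688 -0.8732] open 0.26 Mz,t7 [[ 0.0142  0.0243  0.0439 -0.0265 -0.0398]
 [-0.0091 -0.0006  0.002   0.0023  0.0021]] mean [ 0.0032 -0.0007]
```

carry_out(
  series=[
    [[0,0,0.005],[0,0,0],-1],
    [[0,0,0.005],[0,0,0],-1],
    [[0,0,0.004],[0,0,0],-1],
    [[0,0,0.003],[0,0,0],-1],
    [[0,0,0],[0,0,0],-1],
    [[0,0,0],[0,0,0],-1],
  ],
)

```text
time: 21.55
tool_pos: [502.1, -170.3, 84.2]
orientation: [[0.978, 0.209, 0.001], [0.209, -0.978, -0.001], [0.001, 0.001, -1.0]]
ft_force: [-3.8, 0.7, 14.9]
opening: 0.4
```

```bash
python3 st.py
```

```text
t 21.75 pos [ 502.1341 -170.3509   84.2225] rel -0.0004 F tool [ -2.5771  -1.4199 -14.8898] open 0.51 Mz,t7 [[ 0.0274 -0.0357  0.0686 -0.0263  0.0015]
 [-0.0021 -0.0005 -0.0001 -0.     -0.0002]] mean [ 0.0071 -0.0006]
```

The button is bottomed: TCP z is 84.2 against an expected 84, at 15 N where the spring takes 5 N. I'll hold for over a second, then release.

carry_out(
  series=[
    [[0,0,0],[0,0,0],-1],
    [[0,0,0],[0,0,0],-1],
    [[0,0,0],[0,0,0],-1],
    [[0,0,0],[0,0,0],-1],
    [[0,0,0],[0,0,0],-1],
    [[0,0,0],[0,0,0],-1],
    [[0,0,0],[0,0,0],-1],
    [[0,0,0],[0,0,0],-1],
    [[0,0,0],[0,0,0],-1],
    [[0,0,0],[0,0,0],-1],
    [[0,0,0],[0,0,0],-1],
  ],
)

```text
time: 22.85
tool_pos: [502.1, -170.4, 84.2]
orientation: [[0.978, 0.209, 0.001], [0.209, -0.978, -0.001], [0.001, 0.001, -1.0]]
ft_force: [-3.2, 0.0, 14.5]
opening: 0.7
```

carry_out(
  series=[
    [[0,0,-0.01],[0,0,0],-1],
    [[0,0,-0.02],[0,0,0],-1],
    [[0,0,-0.04],[0,0,0],-1],
    [[0,0,-0.04],[0,0,0],-1],
    [[-0.02,0,-0.03],[0,0,0],-1],
    [[0,0,0],[0,0,0],-1],
    [[0,0,0],[0,0,0],-1],
    [[0,0,0],[0,0,0],-1],
  ],
)

```text
time: 23.65
tool_pos: [481.8, -174.0, 222.0]
orientation: [[0.978, 0.209, -0.002], [0.209, -0.978, 0.001], [-0.002, -0.001, -1.0]]
ft_force: [-0.3, -0.6, 0.0]
opening: 0.5
```

```bash
python3 - <<'E'
from h import *
s=status.read_state();print(s["time"],s["tool_pos"],s["ft_force"],s["joint_velocities"])
a=vision.grab_frame("scene")[175:265,145:315,::-1];b=vision.grab_frame("side")[140:250,200:300,::-1]
a=cv2.resize(a,None,fx=2.6,fy=2.6,interpolation=cv2.INTER_CUBIC);b=cv2.resize(b,None,fx=3.4,fy=3.4,interpolation=cv2.INTER_CUBIC)
c=np.zeros((380,790,3),np.uint8);c[:a.shape[0],:a.shape[1]]=a;c[:b.shape[0],446:446+b.shape[1]]=b;cv2.imwrite("pics/end.png",c)
E
```

```text
23.65 [ 481.8061 -174.0324  221.9639] [-0.3149 -0.5546  0.0214] [-0.0042  0.0133 -0.0001 -0.0018 -0.0006  0.0007  0.0034]
```

View pics/end.png

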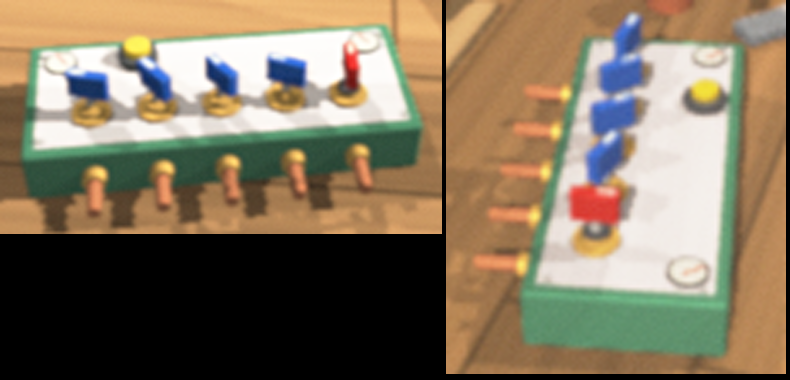

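The red bar now stands square across the row (scene crop (350,65), side crop (595,205)). The button at (138,50) is up, and the blue bars point as they did before. I'm handing in.

```bash
python3 -c "
from plant import ctrl
print(ctrl.close_job())"
```

```text
the job is handed in; nothing more can be done
None
```

I shut the red valve, bled the manifold and handed the job in at about 24 s of the 64 s allowed. The hand-in gives no verdict, so what follows rests on my own readings.

- **Red valve:** I turned it clockwise until I felt the seat, about 0.78 rad from the start. I then held 0.34 N m at the wrist for about 1 s, which is about 0.29 on the seat after 0.045 friction. After that I unwound the load and let go, leaving the bar about 0.05 rad off square.
- **Bleed button:** I held it on its stop for about 1.4 s at 15 N (its spring takes 5 N). The tool height was 84.2 mm against the 84 mm expected when fully down. Then I released it.
- **Final picture:** the red bar is square across the row, the button is up, and the blue bars look unmoved. The arm is clear, with under 1 N on the tool. The final crop shows only the panel area, so I didn't re-check all the pots and tools. The arm stayed well above them throughout.
- **Disagreements:**
  - The wrist camera's scale read about 3.5 % short on knob spacing and bar length. The knob and button were still within about 2 mm of where I measured them.
  - The wrist torque was noisy (about ±0.05 N m), so I judged the seat from the steadier joint-7 torque; the two averages agreed within about 0.03 N m at the seat.

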